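Crimp the vial through the guard window

ROBOT

A 7-joint arm with a two-finger parallel gripper is mounted at the origin on the work surface. World frame = base frame: x ahead of the robot, y to its left, z up, the work surface at z = 0. Lengths are in mm, angles in rad, forces in N, time in s.
With the tool pointing down it reaches from about 425 to 875 mm from the base axis. Payload 8.4 kg.
Tool frame: the origin (TCP) lies midway between the tips of the shut fingers; the grasp point (between the pads) lies 19 mm behind it; z points along the fingers, y is the direction in which the jaws open and shut (so a half turn about z gives the same grasp; the last joint's range is limited). The gripper opens to 87 mm and grips with 3 to 60 N. Pads are 19 mm wide; open, the fingers measure 117 mm over their backs; the gripper's body (75 mm by 190 mm) begins 51 mm behind the grasp point.
Start: joints at [-1.338, 0.333, 0.04, 1.465, -0.013, 1.343, -0.059], TCP at [211.734, 614.516, 193.446] pointing down, gripper open.
Joint ranges: [-2.58, 2.58], [-0.38, 2.09], [-1.3, 1.39], [0.25, 2.4], [-1.5, 4.64], [0.08, 2.09], [-2.65, 2.65]. Speed limits (rad/s): [2.22, 2.22, 2.79, 2.79, 3.14, 3.14, 3.14].

INTERFACE

Orientations are given as [roll, pitch, yaw] about the fixed x, y, z axes, in that order (R = Rz(yaw) Ry(pitch) Rx(roll)).
In Python, from workcell import r gives the robot as it stands. The module is installed in compiled form; this text tells all that it offers.
- The arm moves only by the tool drive_tool, never from a script. Its argument "series" is a list of rows, each a list of 7 numbers: the finger opening in mm, from 0 to 87, then the shift along the tool's x, y, z in mm, then the turn, a rotation vector about the tool's x, y, z in rad. In form: [[gripper, x, y, z, rx, ry, rz], ...]. A call has 1 to 10 rows; each row is the pose to reach, as a shift and turn from the pose commanded when the call began, along the tool's axes at that moment; what a row does not reach only later rows make up. A row lasts 1/10 s, in which the tool goes at most 50 mm and 8.59 degrees, less where a joint would pass 70% of its speed; a pose out of reach is approached as far as the arm can. A call with a gripper value outside its range is refused whole. The fingers move at their own pace and stop on an object; "grip_force" is the grip in N (left out, the last holds). Time passes only in rows, so rows that repeat a pose let the fingers close. It gives the time, the measured TCP pose, the force and the opening at its end, in the units of the state.
- r.get_obs(): the state, without advancing time (a new reading comes with each control period).
- r.read_camera(name): name is "scene" or "top" or "wrist"; returns (picture, depth): 420x560x3 uint8, red, green, blue; 420x560 float32, mm along the optical axis (not along the pixel's ray), 0 where there is no reading.
- r.camera_params(name): a dict with "intrinsics" (3x3 intrinsics, pixels), "R" (3x3) and "t" (3): a world point X has camera coordinates R X + t. Camera axes: x right, y down, z forward; pixel columns grow to the right and rows downward; lengths in mm; the calibration is good to about 2 mm. A picture is of the moment at which its call begins: read the wrist's pose just before it. camera_params takes no time and is no camera call; for the wrist camera it gives the pose at the moment of the call.
- r.sign_off(): hands the job in, once; it reports no verdict.
Trained networks look in the newest picture that a camera, given by its name, has taken for a name from the list of things; names that differ only in an ending like _2 or _b are one class to them, and where a whole thing is asked for, a point or a joint stands for the part that bears it (a point fixed in the world has none). Each returns a list of dicts, best first, with "confidence" (0 to 1); they miss things now and then, are a little off and sometimes report something else, mostly with a low value. They report only what shows in the picture. A call takes as long as a camera call. They do not tell look-alikes from the thing itself.
- r.silhouettes(target, camera): "region" (420x560 bool, what is visible of it) and "rect" ([left, top, right, bottom] in pixels, round what is visible of it).
The state is a dict: "time": time; "joint_positions": joint angles; "dq": joint speeds; "joint_torque": joint torques, N m; "tool_pos": TCP position; "tcp_rot": TCP orientation; "contact_force": force on the tool from outside, world axes, zero at the start; "moment": the same for the moment, N m; "grip_width": finger opening in mm.
Only numpy, scipy, OpenCV 4.12 (cv2) and the standard library are available. Lean on these libraries where they do the work, as an engineer would, in place of code of your own. Each camera call takes 0.05 s, during which the arm holds its last target.

TASK

One of the two bench presses has a vial standing in it. With the fingertips reach down through the guard window of that press, push its lever fully down to the stop, hold it there for a full second, then let it rise all the way and withdraw. Do not touch either guard frame, do not pick anything up, and leave the vial, the empty press and the other things on the bench alone.

Things in the scene. Friction and masses are not known exactly. Their poses are not given: they have to be found in the camera images.
- press_a: The first of two identical grey-and-white bench presses for crimping caps on vials, fixed to the bench. Its place (left or right) and yaw vary. Base plate 115 (x) x 220 (y) x 12 mm; origin at the centre of the base's underside, z up. Along its own y axis: forked white column (outside 42 x 30 mm, 120 mm high) at y = -90, the vial nest at y = -35, the lever's black paddle at y = +55. Nothing on the press is higher than 130 mm above the bench.
- press_b: The second of two identical grey-and-white bench presses for crimping caps on vials, fixed to the bench. Its place (left or right) and yaw vary. Base plate 115 (x) x 220 (y) x 12 mm; origin at the centre of the base's underside, z up. Along its own y axis: forked white column (outside 42 x 30 mm, 120 mm high) at y = -90, the vial nest at y = -35, the lever's black paddle at y = +55. Nothing on the press is higher than 130 mm above the bench.
- guard_a: Guard frame of the first press (same origin and axes as its press): a level square aluminium frame, 108 x 108 mm outside, 8 mm thick, top 130 mm above the bench, with a window 84 x 84 mm, on four 10 mm square corner posts. Not to be touched.
- guard_b: Guard frame of the second press (same origin and axes as its press): a level square aluminium frame, 108 x 108 mm outside, 8 mm thick, top 130 mm above the bench, with a window 84 x 84 mm, on four 10 mm square corner posts. Not to be touched.
- window_a (a point): Centre of the guard window of the first press, in the plane of the frame's top (130 mm above the bench). Axes as the press: the window's sides run along x and y, free from -42 to +42 mm each way.
- window_b (a point): Centre of the guard window of the second press, in the plane of the frame's top (130 mm above the bench). Axes as the press: the window's sides run along x and y, free from -42 to +42 mm each way.
- paddle_a (a point): Centre of the top of the round black paddle (32 mm across) at the end of the first press's lever. At rest it lies under the window's centre, 118 mm above the bench, 12 mm below the frame's top; fully pressed it is about 22 mm lower (96 mm above the bench) and still under the window's centre. It moves with the lever.
- paddle_b (a point): Centre of the top of the round black paddle (32 mm across) at the end of the second press's lever. At rest it lies under the window's centre, 118 mm above the bench, 12 mm below the frame's top; fully pressed it is about 22 mm lower (96 mm above the bench) and still under the window's centre. It moves with the lever.
- lever_a (a joint): Lever of the first press (steel bar 14 mm wide, pivoted in the column about the press's x axis, 145 mm from pivot to paddle centre), in rad: 0 = up at rest, 0.152 = fully down on its hard stop. A spring returns it up; the paddle takes about 3 N to start moving and about 6.5 N at the stop. A ram moves down with it towards the vial.
- lever_b (a joint): Lever of the second press (steel bar 14 mm wide, pivoted in the column about the press's x axis, 145 mm from pivot to paddle centre), in rad: 0 = up at rest, 0.152 = fully down on its hard stop. A spring returns it up; the paddle takes about 3 N to start moving and about 6.5 N at the stop. A ram moves down with it towards the vial.
- nest_a (a point): Centre of the floor of the first press's vial nest (a low steel ring, 33 mm inside, 8 mm high), 12 mm above the bench; a vial stands here in only one of the two presses.
- nest_b (a point): Centre of the floor of the second press's vial nest (a low steel ring, 33 mm inside, 8 mm high), 12 mm above the bench; a vial stands here in only one of the two presses.
- vial: Loose amber glass vial with an aluminium cap, 30 mm across, 58 mm tall, about 40 g, standing in the nest of one press, under its ram. Origin at the centre of its underside.
- jar: Bystander: loose screw-top jar with a black cap, 48 mm across, 85 mm tall; origin at the centre of its underside.
- flask: Bystander: loose clear plastic bottle with a white cap, 60 mm across, 110 mm tall; origin at the centre of its underside.
- tape: Bystander: loose roll of tape lying flat, 90 mm across, 72 mm hole, 25 mm high; origin at the centre of its underside.
Not all that is in view belongs to the job. Leave any green look-alike of the press_b alone.

How it is judged:
By the outcome, as a careful person would: the job done as asked, in the order asked, and still so for the second after the job is handed in, with the robot touching nothing.
It also fails if it takes over 40 s, if anything falls off the work surface, if the arm or the gripper's body presses on something with over 40 N, if the wrist force passes 120 N, or if a joint passes its speed limit or range.

## Working session

There is one attempt and no reset: what is moved stays moved. The work goes in short steps, Python scripts to look and compute and a tool call to move; the robot and the scene stay as the last step left them, time stands still between calls to the robot, and variables do not carry over. Pictures are saved under pics/ and viewed, and the job is handed in when it is done.

Besides the shell and the picture viewer there is one more tool, called after ">>>" by a JSON object that holds its "op" and its "data". drive_tool: Moves the arm, as the interface text tells. Its arguments: {"type":"object","properties":{"series":{"type":"array"},"grip_force":{"type":"number"}},"required":["series"]}

```bash
mkdir -p pics
python3 - <<'E'
from workcell import r
import cv2
o=r.get_obs();print(o)
for c in ["scene","top"]:
    p,d=r.read_camera(c);cv2.imwrite(f"pics/{c}1.png",p[:,:,::-1]);k=r.camera_params(c);print(c,k)
    import numpy as np; np.savez(f"{c}1.npz",p=p,d=d,**k)
    for n in ["vial","press_a","guard_a","paddle_a"]:
        print(n,[(s['rect'],round(s['confidence'],2)) for s in r.silhouettes(n,c)])
E
```

```text
{'time': 0.0, 'joint_positions': array([-1.33820894,  0.33386429,  0.03985607,  1.46627748, -0.01337781,
        1.34328415, -0.05849366]), 'dq': array([-1.38706873e-04, -1.35122156e-05, -5.86550277e-04,  1.14180370e-03,
        6.47252344e-05,  9.14895718e-04, -7.94023279e-04]), 'joint_torque': array([ 1.47087176e-03, -6.56373382e+01,  1.33615661e+00, -4.03785861e+01,
       -5.96748339e-02,  4.50663501e-02,  1.94454615e-04]), 'tool_pos': array([211.58838501, 614.05637939, 192.58615568]), 'tcp_rot': array([-3.14002955e+00,  1.20888982e-04,  2.80981616e+00]), 'contact_force': array([-0.39881326, -0.199316  , -0.5151271 ]), 'moment': array([ 0.02574481, -0.00836622,  0.0112991 ]), 'grip_width': 87.04944841696998}
scene {'intrinsics': array([[386.65498391,   0.        , 282.23081328],
       [  0.        , 386.65498391, 210.97602713],
       [  0.        ,   0.        ,   1.        ]]), 'R': array([[ 0.32522153,  0.9454708 ,  0.01777433],
       [ 0.59992976, -0.19176075, -0.77673168],
       [-0.7309687 ,  0.26327321, -0.62958079]]), 't': array([-219.01120756, -232.14226014, 1212.6954
[... 785 characters left out ...]
.80589088e-01, -2.06269650e-04, -1.96073962e-01],
       [ 1.96056627e-01,  1.23070837e-02, -9.80515341e-01]]), 't': array([  80.66100217,  552.98123586, 1284.01658929])}
vial []
press_a [([193.7, 179.2, 290.7, 241.6], 0.97), ([149.8, 268.2, 256.2, 348.2], 0.83), ([324.8, 174.4, 417.4, 240.4], 0.66), ([334.6, 273.6, 428.9, 334.7], 0.61)]
guard_a [([154.8, 285.2, 212.3, 348.6], 0.86), ([336.9, 281.8, 391.1, 333.9], 0.85), ([321.6, 170.1, 379.8, 225.9], 0.82), ([195.2, 181.2, 251.9, 238.7], 0.81)]
paddle_a [([211.8, 191.3, 277.1, 212.9], 0.94), ([172.5, 290.2, 239.2, 324.8], 0.87), ([347.9, 192.8, 408.7, 213.3], 0.64), ([358.6, 299.5, 423.8, 316.0], 0.62), ([189.8, 182.5, 289.6, 241.0], 0.29)]
```

Run:
```python
import cv2
a=cv2.imread("pics/scene1.png");cv2.imwrite("pics/s1z.png",cv2.resize(a[90:310,90:450],None,fx=2.2,fy=2.2,interpolation=cv2.INTER_CUBIC))
a=cv2.imread("pics/top1.png");cv2.imwrite("pics/t1z.png",cv2.resize(a[150:370,130:450],None,fx=2.5,fy=2.5,interpolation=cv2.INTER_CUBIC))
```

```text
(no output)
```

View pics/scene1.png

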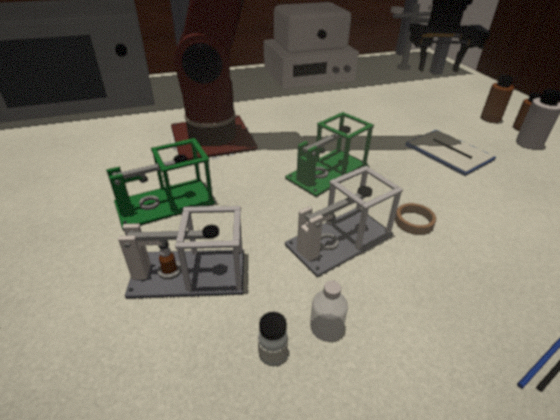

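View pics/s1z.png

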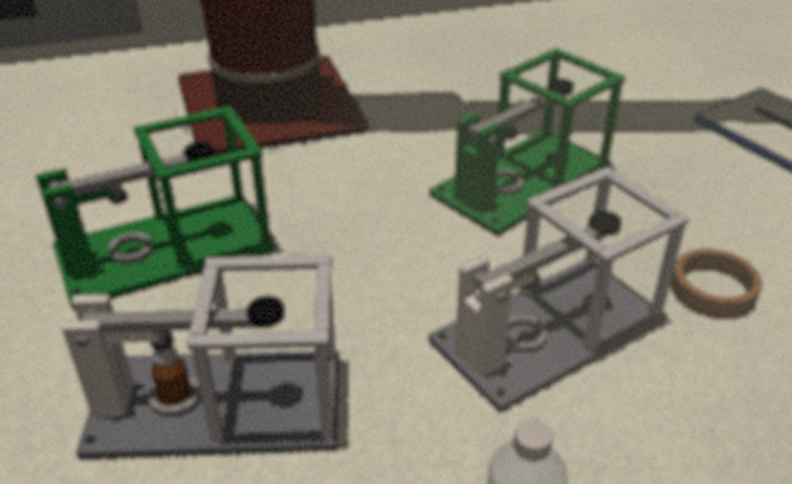

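View pics/t1z.png

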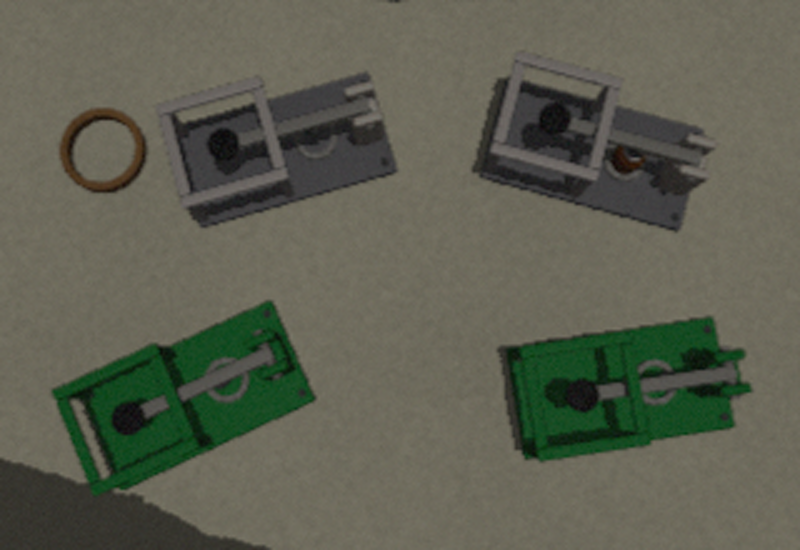

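The vial stands in the grey press on the right of the top view (guard at about px (350,198) there). In the scene view that is the front-left press, with the amber vial at (167,262). The other grey press's nest is empty, and the two green ones are look-alikes. Next I measure that guard.

```bash
cat > h.py <<'E'
import numpy as np,cv2
def pts(p,d,K,R,t,rect):
    l,tp,r_,b=map(int,rect)
    v,u=np.mgrid[tp:b,l:r_];z=d[tp:b,l:r_];m=z>0
    c=np.stack([(u-K[0,2])/K[0,0]*z,(v-K[1,2])/K[1,1]*z,z],-1)[m]
    return (c-t)@R, p[tp:b,l:r_][m]
E
python3 - <<'E'
from h import *
for c,rect in (("top",[315,160,425,245]),("scene",[110,195,250,300])):
    f=np.load(c+"1.npz");X,C=pts(f['p'],f['d'],f['intrinsics'],f['R'],f['t'],rect)
    print(c,np.histogram(X[:,2],bins=np.arange(-5,150,5)))
    b=C.max(1)<60
    m=(X[:,2]>124)&(X[:,2]<138)
    P=X[m];print(m.sum(),P.min(0),P.max(0),np.median(P[:,2]))
    print(cv2.minAreaRect(P[:,:2].astype(np.float32)))
    m=(X[:,2]>108)&(X[:,2]<124)&(C.max(1)<50)
    if m.sum():
        P=X[m];print("paddle",m.sum(),P.mean(0),np.median(P,0))
    m=(X[:,2]>6)&(X[:,2]<16);print("base",cv2.minAreaRect(X[m][:,:2].astype(np.float32)))
E
```

```text
top (array([2569, 2470,  729, 1239,  329,   57,   22,   18,   20,   20,   15,
         37,   29,   14,   22,   17,   13,   15,   35,   25,   26,   25,
        119,  222,  186,   86,  427,  299,   10,    0]), array([ -5,   0,   5,  10,  15,  20,  25,  30,  35,  40,  45,  50,  55,
        60,  65,  70,  75,  80,  85,  90,  95, 100, 105, 110, 115, 120,
       125, 130, 135, 140, 145]))
755 [ 495.44304802 -243.18986352  124.03655282] [625.60347183 -37.06248634 137.08899729] 129.43600830999824
((547.8985595703125, -149.02337646484375), (204.36822509765625, 108.94591522216797), 74.08845520019531)
paddle 136 [ 558.78540837 -105.34136483  116.97531301] [ 559.93692698 -102.93384247  117.32144693]
base ((571.3804321289062, -162.1582794189453), (226.35142517089844, 290.9891052246094), 0.9991021752357483)
scene (array([2405, 2066,  506, 4633,  345,  236,  149,  134,  131,  140,  134,
        175,  163,  115,  136,   99,   73,   94,  131,  152,  112,  166,
        247,  486,  336,  140,  830,  308,    0,    0]), array([ -5,   0,   5,  10,  15,  20,  25,  30,  35,  40,  45,  50,  55,
        60,  65,  70,  75,  80,  85,  90,  95, 100, 105, 110, 115, 120,
       125, 130, 135, 140, 145]))
1173 [ 498.20506902 -167.36075875  124.02283448] [628.21945853 -37.37901785 132.83293449] 129.3710003168425
((561.6016845703125, -101.51815795898438), (107.98430633544922, 110.57013702392578), 74.05372619628906)
paddle 151 [ 566.99672826 -103.46598292  116.79538137] [ 567.39027568 -103.47363502  117.58939279]
base ((441.2813415527344, -159.9496307373047), (387.2064208984375, 242.23941040039062), 3.176406145095825)
```

```bash
cat >> h.py <<'E'
def fit(X,c0=(561,-102)):
    # frame-top points -> robust fit: rotate, use extents percentiles
    m=(X[:,2]>125)&(X[:,2]<137)&(np.hypot(X[:,0]-c0[0],X[:,1]-c0[1])<82)
    P=X[m][:,:2].astype(np.float32)
    (c,s,a)=cv2.minAreaRect(P); 
    # least-squares fit of outline with known band 42..54
    from scipy.optimize import minimize
    def cost(q):
        th=q[2];d=P-q[:2];u=d@[np.cos(th),np.sin(th)];v=d@[-np.sin(th),np.cos(th)]
        e=np.maximum(abs(u),abs(v))
        return np.minimum(np.abs(e-48),12).clip(5)@np.ones(len(e))
    best=minimize(cost,[c[0],c[1],np.radians(74)],method='Nelder-Mead',options=dict(initial_simplex=[[c[0],c[1],1.29],[c[0]+5,c[1],1.29],[c[0],c[1]+5,1.29],[c[0],c[1],1.4]]))
    return m.sum(),c,s,a,best.x,best.fun/len(P),np.median(X[m][:,2])
E
python3 - <<'E'
from h import *
for c,rect in (("top",[315,160,425,245]),("scene",[110,195,250,300])):
    f=np.load(c+"1.npz");X,C=pts(f['p'],f['d'],f['intrinsics'],f['R'],f['t'],rect)
    print(fit(X))
R=np.array
from workcell import r
from scipy.spatial.transform import Rotation as Ro
o=r.get_obs();A=Ro.from_euler('xyz',o['tcp_rot']).as_matrix();print(A)
print(A.T@(np.array([561,-102,193])-o['tool_pos']))
E
```

```text
(np.int64(734), (561.08154296875, -102.77960205078125), (108.19597625732422, 108.94591522216797), 74.08845520019531, array([ 560.88602438, -102.58116532,    1.30027865]), np.float64(5.104313500168761), np.float64(129.53234418348876))
(np.int64(1138), (561.6016845703125, -101.51815795898438), (107.98430633544922, 110.57013702392578), 74.05372619628906, array([ 562.47523014, -101.32463809,    1.29712967]), np.float64(5.1308197229900605), np.float64(129.4003291025365))
[[-9.45449050e-01  3.25770000e-01 -1.64151792e-05]
 [ 3.25769998e-01  9.45449038e-01 -1.59281361e-04]
 [-3.63693736e-05 -1.55939984e-04 -9.99999987e-01]]
[-5.63603113e+02 -5.63609641e+02  4.92946333e-01]
```

>>> {"op": "drive_tool", "data": {"series": [[0, -10, -10, -4, 0, 0, 0], [0, -30, -30, -8, 0, 0, 0], [0, -58, -58, -12, 0, 0, 0], [0, -86, -86, -12, 0, 0, 0], [0, -114, -114, -12, 0, 0, 0], [0, -142, -142, -12, 0, 0, 0], [0, -170, -170, -12, 0, 0, 0], [0, -198, -198, -12, 0, 0, 0], [0, -226, -226, -12, 0, 0, 0], [0, -254, -254, -12, 0, 0, 0]], "grip_force": 20}}

```text
time: 1.5
tool_pos: [369.7, 289.2, 205.9]
tcp_rot: [3.141, -0.0, 2.809]
contact_force: [0.1, 0.6, 1.1]
grip_width: 15.1
```

>>> {"op": "drive_tool", "data": {"series": [[0, -30, -30, 0, 0, 0, 0], [0, -65, -65, 0, 0, 0, 0], [0, -100, -100, 0, 0, 0, 0], [0, -135, -135, 0, 0, 0, 0], [0, -170, -170, 0, 0, 0, -0.01], [0, -205, -205, 0, 0, 0, -0.02], [0, -240, -240, 0, 0, 0, -0.04], [0, -270, -270, 0, 0, 0, -0.057], [0, -295, -295, 0, 0, 0, -0.057], [0, -310, -310, 0, 0, 0, -0.057]]}}

```text
time: 2.5
tool_pos: [561.1, -106.5, 205.9]
tcp_rot: [-3.141, 0.001, 2.863]
contact_force: [0.4, 0.4, -0.5]
grip_width: 0.5
```

>>> {"op": "drive_tool", "data": {"series": [[0, 0, 0, 0, 0, 0, 0], [0, 0, 0, 0, 0, 0, 0], [0, 0, 0, 0, 0, 0, 0]]}}

```text
time: 2.8
tool_pos: [560.8, -101.4, 205.5]
tcp_rot: [3.141, -0.0, 2.868]
contact_force: [0.0, -0.4, 0.4]
grip_width: 0.2
```

Run:
```python
from h import *
from workcell import r
from scipy.spatial.transform import Rotation as Ro
o=r.get_obs();A=Ro.from_euler('xyz',o['tcp_rot']).as_matrix()
print(o['tool_pos'],o['tcp_rot'],o['grip_width'],o['contact_force'],o['joint_positions'])
k=r.camera_params("wrist");p,d=r.read_camera("wrist");cv2.imwrite("pics/w2.png",p[:,:,::-1])
X,C=pts(p,d,k['intrinsics'],k['R'],k['t'],[0,0,560,420])
print(fit(X))
m=(X[:,2]>112)&(X[:,2]<123)&(C.max(1)<60)&(np.hypot(X[:,0]-561,X[:,1]+102)<40);print("paddle",m.sum(),X[m].mean(0) if m.any() else 0)
print(A.T@(np.array([561.3,-102,118])-o['tool_pos']), np.degrees(np.arctan2(A[1,1],A[0,1])))
p,d=r.read_camera("scene");cv2.imwrite("pics/s2.png",p[:,:,::-1])
```

```text
[ 560.76701255 -101.43474902  205.53383478] [ 3.14060559e+00 -3.46997383e-04  2.86788238e+00] 0.15240172731505386 [ 0.03261349 -0.36693681  0.384757  ] [-0.54790135  0.18979537  0.74913782  1.67773963 -0.13384327  1.32647899
  1.52188606]
(np.int64(3493), (549.0933227539062, -96.81422424316406), (108.20221710205078, 83.19796752929688), 74.28628540039062, array([ 560.85057205, -100.22348567,    1.29665031]), np.float64(5.104797353345585), np.float64(128.3940449637322))
paddle 764 [ 560.21273057 -100.10778459  116.50697515]
[-0.69631118 -0.48654126 87.53316083] 74.31753678402154
```

View pics/w2.png

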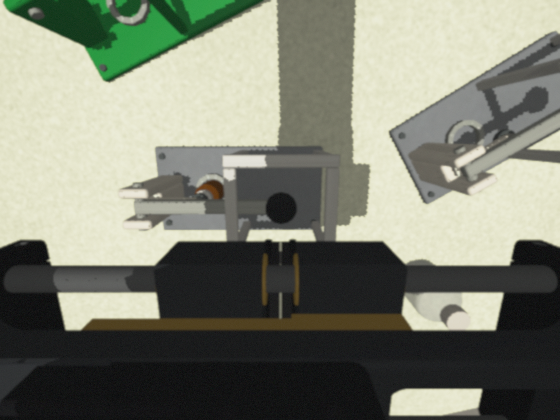

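View pics/s2.png

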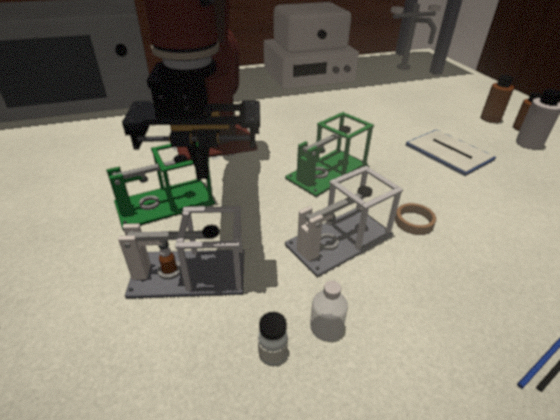

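The wrist camera shows the paddle at px (281,208) inside the grey frame, with the amber vial at (209,190). It puts the window within 1–2 mm of the earlier fixes, and the TCP is over the window's centre. Descending.

>>> {"op": "drive_tool", "data": {"series": [[0, 0, 0, 10, 0, 0, 0], [0, 0, 0, 28, 0, 0, 0], [0, 0, 0, 46, 0, 0, 0], [0, 0, 0, 62, 0, 0, 0], [0, 0, 0, 74, 0, 0, 0], [0, 0, 0, 80, 0, 0, 0], [0, 0, 0, 80, 0, 0, 0], [0, 0, 0, 80, 0, 0, 0]]}}

```text
time: 3.7
tool_pos: [561.5, -102.5, 125.9]
tcp_rot: [3.142, 0.001, 2.867]
contact_force: [-0.2, 0.2, -0.5]
grip_width: 0.3
```

>>> {"op": "drive_tool", "data": {"series": [[0, 0, 0, 3, 0, 0, 0], [0, 0, 0, 7, 0, 0, 0], [0, 0, 0, 11, 0, 0, 0], [0, 0, 0, 15, 0, 0, 0], [0, 0, 0, 19, 0, 0, 0], [0, 0, 0, 22, 0, 0, 0], [0, 0, 0, 24, 0, 0, 0], [0, 0, 0, 26, 0, 0, 0], [0, 0, 0, 26, 0, 0, 0], [0, 0, 0, 26, 0, 0, 0]]}}

```text
time: 4.7
tool_pos: [561.3, -102.5, 99.5]
tcp_rot: [-3.142, 0.0, 2.867]
contact_force: [0.6, -0.4, 0.6]
grip_width: 0.3
```

Force is only 0.6 N at z = 99.5, where about 6 N is expected. I'll look before going on.

Run:
```python
from h import *
from workcell import r
o=r.get_obs();print(o['time'],o['tool_pos'],o['contact_force'],o['moment'],o['joint_torque'])
p,d=r.read_camera("scene");cv2.imwrite("pics/s3.png",cv2.resize(p[150:310,90:290,::-1],None,fx=3.5,fy=3.5,interpolation=cv2.INTER_CUBIC))
k=r.camera_params("wrist");p,d=r.read_camera("wrist");cv2.imwrite("pics/w3.png",p[:,:,::-1])
```

```text
4.7 [ 561.28592389 -102.47575276   99.53852706] [ 0.58568853 -0.35708393  0.57900437] [-0.03320582 -0.00766296  0.04323759] [-5.71885073e-03 -4.63125408e+01  8.10845554e+00 -3.63644707e+01
  4.09080670e-02  7.12341978e-02  5.00339986e-03]
```

View pics/s3.png

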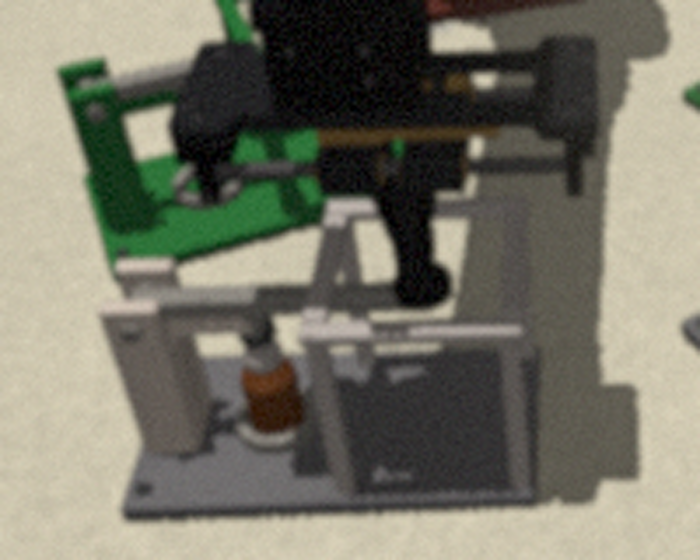

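View pics/w3.png

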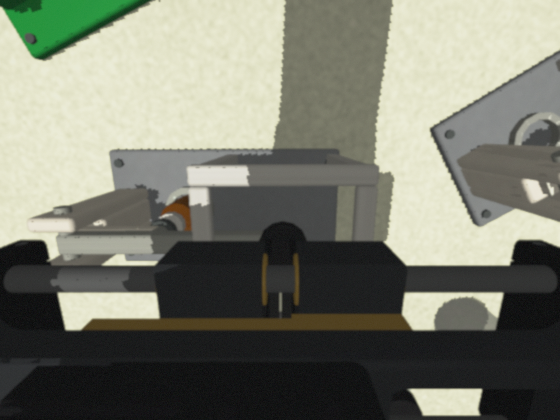

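Run:
```python
from h import *
from workcell import r
for c in ["scene","wrist","top"]:
    k=r.camera_params(c);p,d=r.read_camera(c);K,R,t=k['intrinsics'],k['R'],k['t']
    np.savez(c+"3.npz",p=p,d=d,**k)
    for X in ([561.3,-102.5,99.5],[561.3,-102.5,118],[561.3,-102.5,140],[561,-102,130]):
        q=K@(R@np.array(X)+t);print(c,X,q[:2]/q[2],q[2])
    if c=="wrist":print(t, -R.T@t)
    rect={"scene":[180,195,250,250],"top":[315,170,425,230],"wrist":[60,140,400,245]}[c]
    X,C=pts(p,d,K,R,t,rect)
    near=np.hypot(X[:,0]-561,X[:,1]+102)<30
    print(np.histogram(X[near,2],bins=np.arange(0,200,8)))
    m=near&(C.max(1)<70)&(X[:,2]>80)&(X[:,2]<125);print("dark",m.sum(),np.percentile(X[m],[2,50,98],axis=0))
    # lever heights
    ax=np.array([np.cos(1.297),np.sin(1.297)]);s=(X[:,:2]-[561,-102])@ax;w=(X[:,:2]-[561,-102])@[-ax[1],ax[0]]
    for s0 in range(-130,20,10):
        mm=(abs(s-s0)<5)&(abs(w)<6)&(X[:,2]>70)&(X[:,2]<145)
        if mm.sum()>3: print(s0,mm.sum(),round(np.median(X[mm,2]),1),end='; ')
    print()
f=np.load("scene1.npz");X,C=pts(f['p'],f['d'],f['intrinsics'],f['R'],f['t'],[110,195,250,300])
s=(X[:,:2]-[561,-102])@ax;w=(X[:,:2]-[561,-102])@[-ax[1],ax[0]]
for s0 in range(-130,20,10):
        mm=(abs(s-s0)<5)&(abs(w)<6)&(X[:,2]>70)&(X[:,2]<145)
        if mm.sum()>3: print(s0,mm.sum(),round(np.median(X[mm,2]),1),end='; ')
```

```text
scene [561.3, -102.5, 99.5] [210.83883387 236.45506509] 712.7738853642741
scene [561.3, -102.5, 118] [209.83419655 228.95386367] 701.1266407545543
scene [561.3, -102.5, 140] [208.59516904 219.70257   ] 687.2758633808336
scene [561, -102, 130] [209.41049374 223.79323713] 693.9225984945961
(array([  0,   0,   0,   0,   0,   0,   0,   0,   0,   0,   0,   0,  16,
        66, 172,   1,  41,  43,  42,  44,  50,  65,  67,  10]), array([  0,   8,  16,  24,  32,  40,  48,  56,  64,  72,  80,  88,  96,
       104, 112, 120, 128, 136, 144, 152, 160, 168, 176, 184, 192]))
dark 176 [[ 554.00305561 -130.47557536  105.28405812]
 [ 566.65190758 -107.23430423  116.47227683]
 [ 576.90788048  -89.96735253  119.08164445]]
-50 21 130.1; -40 46 112.0; -30 28 111.2; -20 29 112.0; -10 23 117.7; 0 14 117.6; 10 32 117.7; 
wrist [561.3, -102.5, 99.5] [279.91644885 239.71584452] 201.66269924131439
wrist [561.3, -102.5, 118] [279.90550654 249.8482138 ] 183.7880108998581
wrist [561.3, -102.5, 140] [279.88936118 264.79850532] 162.53162476407226
wrist [561, -102, 130] [280.56886021 256.88386371] 172.08415352287977

[... 1269 characters left out ...]
 184, 192]))Traceback (most recent call last):
  File "<stdin>", line 13, in <module>
    return _quantile_unchecked(
        a, q, axis, out, overwrite_input, method, keepdims, weights)
    return _ureduce(a,
                    func=_quantile_ureduce_func,
    ...<5 lines>...
                    overwrite_input=overwrite_input,
                    method=method)
    r = func(a, **kwargs)
    result = _quantile(arr,
                       quantiles=q,
    ...<2 lines>...
                       out=out,
                       weights=wgt)
    slices_having_nans = np.isnan(arr[-1, ...])
                                  ~~~^^^^^^^^^
IndexError: index -1 is out of bounds for axis 0 with size 0
```

Run:
```python
from h import *
f=np.load("scene3.npz");X,C=pts(f['p'],f['d'],f['intrinsics'],f['R'],f['t'],[170,180,260,250])
near=(np.hypot(X[:,0]-555,X[:,1]+102)<60)&(C.max(1)<70)
for z in range(84,200,6):
    m=near&(abs(X[:,2]-z)<3)
    if m.any(): print(z,m.sum(),np.percentile(X[m][:,:2],[3,50,97],axis=0).round(0).tolist())
f=np.load("wrist3.npz");X,C=pts(f['p'],f['d'],f['intrinsics'],f['R'],f['t'],[180,200,380,300])
near=(np.hypot(X[:,0]-555,X[:,1]+102)<50)&(C.max(1)<70)
print('wrist')
for z in range(84,220,6):
    m=near&(abs(X[:,2]-z)<3)
    if m.any(): print(z,m.sum(),np.percentile(X[m][:,:2],[3,50,97],axis=0).round(0).tolist())
p=f['p'][180:330,180:380,::-1];d=f['d'];cv2.imwrite("pics/w3z.png",cv2.resize(p,None,fx=4,fy=4))
print(d[225:320:6,281].round(0),d[225:320:6,265].round(0))
f=np.load("top3.npz");cv2.imwrite("pics/t3.png",cv2.resize(f['p'][130:270,250:450,::-1],None,fx=4,fy=4))
```

```text
102 13 [[554.0, -146.0], [557.0, -136.0], [563.0, -116.0]]
108 33 [[553.0, -146.0], [560.0, -128.0], [573.0, -110.0]]
114 96 [[549.0, -144.0], [562.0, -113.0], [577.0, -90.0]]
120 74 [[560.0, -115.0], [568.0, -102.0], [576.0, -91.0]]
126 9 [[532.0, -149.0], [569.0, -108.0], [575.0, -90.0]]
132 27 [[568.0, -113.0], [571.0, -104.0], [574.0, -98.0]]
138 24 [[567.0, -113.0], [571.0, -104.0], [574.0, -97.0]]
144 27 [[568.0, -113.0], [570.0, -105.0], [573.0, -98.0]]
150 28 [[568.0, -113.0], [570.0, -106.0], [574.0, -98.0]]
156 29 [[566.0, -114.0], [570.0, -105.0], [575.0, -97.0]]
162 30 [[568.0, -116.0], [570.0, -106.0], [575.0, -97.0]]
168 45 [[568.0, -117.0], [570.0, -107.0], [575.0, -95.0]]
174 45 [[565.0, -118.0], [570.0, -105.0], [575.0, -93.0]]
180 55 [[555.0, -120.0], [569.0, -107.0], [576.0, -94.0]]
186 12 [[565.0, -114.0], [569.0, -111.0], [574.0, -103.0]]
192 3 [[569.0, -113.0], [570.0, -112.0], [570.0, -111.0]]
198 4 [[554.0, -113.0], [558.0, -107.0], [572.0, -106.0]]
wrist
102 5 [[543.0, -141.0], [550.0, -112.0], [551.0, -112.0]]
108 46 [[545.0, -113.0], [547.0, -97.0], [559.0,
[... 404 characters left out ...]
5.0, -93.0]]
156 120 [[549.0, -105.0], [552.0, -100.0], [554.0, -93.0]]
162 31 [[549.0, -105.0], [552.0, -98.0], [553.0, -93.0]]
174 109 [[557.0, -106.0], [559.0, -101.0], [561.0, -97.0]]
180 37 [[556.0, -106.0], [559.0, -103.0], [561.0, -96.0]]
186 14 [[551.0, -105.0], [553.0, -100.0], [556.0, -95.0]]
198 1 [[526.0, -98.0], [526.0, -98.0], [526.0, -98.0]]
204 920 [[517.0, -121.0], [524.0, -97.0], [533.0, -64.0]]
210 1511 [[517.0, -119.0], [527.0, -94.0], [533.0, -66.0]]
216 2145 [[518.0, -117.0], [529.0, -94.0], [535.0, -68.0]]
[182. 182. 182. 169. 160. 151. 150.  85.  83.  82.  81.  85. 131. 129.
 131. 130.] [292. 184. 182.  94.  92.  84.  82.  81.  79.  79.  79.  80.  80.  83.
  94.  94.]
```

View pics/w3z.png

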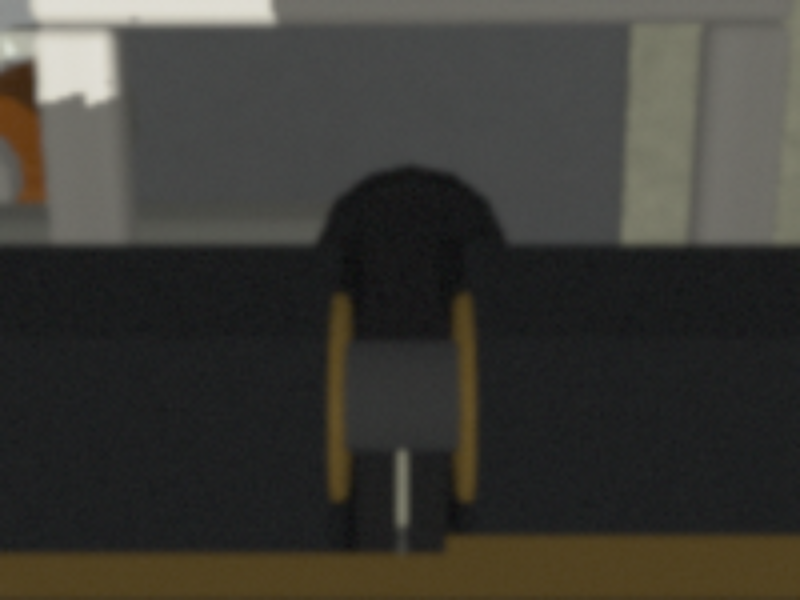

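View pics/t3.png

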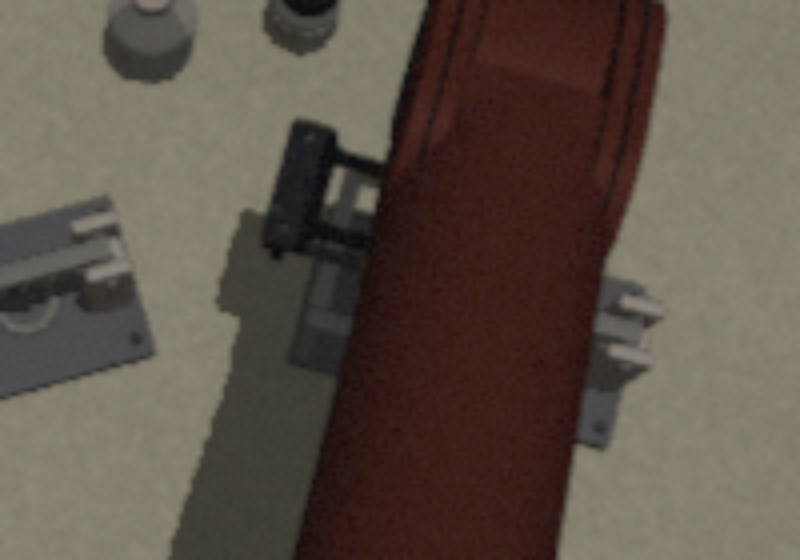

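The tips show just above the paddle, which still sits at z≈117. So the reported TCP reads about 18 mm lower than the real tips. I'll go by force and vision, and continue down in small steps.

>>> {"op": "drive_tool", "data": {"series": [[0, 0, 0, 2, 0, 0, 0], [0, 0, 0, 4, 0, 0, 0], [0, 0, 0, 6, 0, 0, 0], [0, 0, 0, 6, 0, 0, 0], [0, 0, 0, 6, 0, 0, 0]]}}

```text
time: 5.45
tool_pos: [561.2, -102.4, 93.4]
tcp_rot: [-3.141, -0.0, 2.867]
contact_force: [0.4, -0.1, 0.2]
grip_width: 0.6
```

```bash
cat > look.py <<'E'
from h import *
import sys
from workcell import r
n=sys.argv[1]
o=r.get_obs();print(o['time'],o['tool_pos'],o['contact_force'],o['moment'],o['grip_width'])
ax=np.array([np.cos(1.297),np.sin(1.297)])
for c,rect in (("scene",[110,180,260,260]),("wrist",[20,140,400,300])):
    k=r.camera_params(c);p,d=r.read_camera(c)
    X,C=pts(p,d,k['intrinsics'],k['R'],k['t'],rect)
    s=(X[:,:2]-[561,-102])@ax;w=(X[:,:2]-[561,-102])@[-ax[1],ax[0]]
    print(c)
    for s0 in range(-130,-15,10):
        mm=(abs(s-s0)<5)&(abs(w)<6)&(X[:,2]>85)&(X[:,2]<122)
        if mm.sum()>3: print(s0,round(np.median(X[mm,2]),1),end='; ')
    mm=(np.hypot(s,w)<18)&(X[:,2]<150)&(X[:,2]>80);print(np.histogram(X[mm,2],bins=np.arange(84,150,4)))
    if c=="scene":cv2.imwrite(f"pics/s{n}.png",cv2.resize(p[150:310,90:290,::-1],None,fx=3.5,fy=3.5,interpolation=cv2.INTER_CUBIC))
E
python3 look.py 4
```

```text
5.45 [ 561.18140463 -102.4495072    93.3742055 ] [ 0.38486329 -0.06353035  0.21466734] [ 0.02360208 -0.00174429 -0.02745798] 0.5773201296491018
scene
-130 111.1; -120 109.6; -110 110.7; -100 109.3; -90 105.6; -80 110.2; -70 111.3; -60 112.2; -40 111.6; -30 111.9; -20 111.4; (array([ 0,  0,  0,  0,  7,  5, 28, 30, 90,  6, 24, 19, 24, 20, 20, 23]), array([ 84,  88,  92,  96, 100, 104, 108, 112, 116, 120, 124, 128, 132,
       136, 140, 144, 148]))
wrist
-130 110.3; -120 110.5; -110 110.4; -100 110.5; -90 110.6; -80 110.4; -70 110.6; -60 109.9; -40 109.9; -30 110.3; -20 110.1; (array([  0,   0,   0,   0,  10,  18,  84, 173, 317,  54,  74,  83,  79,
        89,  93, 106]), array([ 84,  88,  92,  96, 100, 104, 108, 112, 116, 120, 124, 128, 132,
       136, 140, 144, 148]))
```

View pics/s4.png

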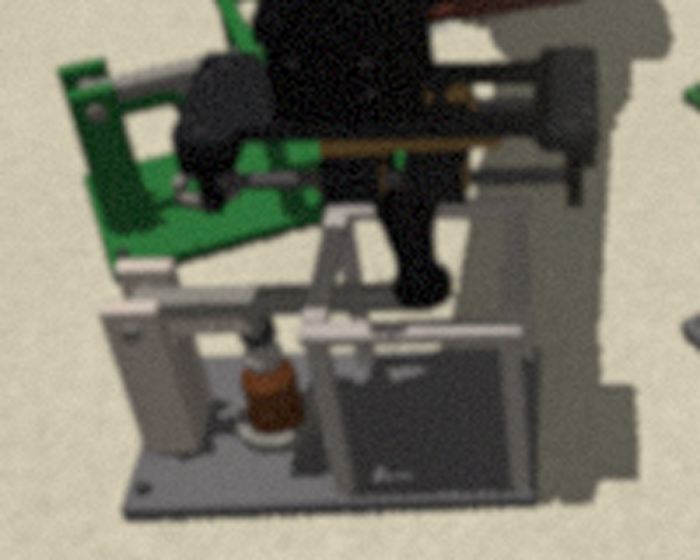

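>>> {"op": "drive_tool", "data": {"series": [[0, 0, 0, 2, 0, 0, 0], [0, 0, 0, 4, 0, 0, 0], [0, 0, 0, 6, 0, 0, 0], [0, 0, 0, 7, 0, 0, 0], [0, 0, 0, 7, 0, 0, 0]]}}

```text
time: 6.05
tool_pos: [561.4, -102.2, 86.5]
tcp_rot: [3.141, 0.0, 2.867]
contact_force: [0.0, 1.8, 3.2]
grip_width: 0.3
```

```bash
python3 look.py 5
```

```text
6.05 [ 561.36823659 -102.23768744   86.49641698] [0.01047733 1.76215838 3.19118748] [0.27696704 0.12207529 0.00474468] 0.2577813555272407
scene
-130 109.9; -120 109.2; -110 102.0; -100 108.6; -90 108.8; -80 108.7; -70 110.0; -60 109.9; -40 109.5; -30 108.8; -20 108.5; (array([ 0,  0,  0,  3,  8, 19, 33, 75, 25, 17, 19, 22, 20, 21, 20, 25]), array([ 84,  88,  92,  96, 100, 104, 108, 112, 116, 120, 124, 128, 132,
       136, 140, 144, 148]))
wrist
-130 110.2; -120 110.1; -110 109.8; -100 109.6; -90 109.3; -80 109.2; -70 109.2; (array([  0,   0,   0,   9,  14,  68,  96, 366,  80,  69,  87,  87,  85,
       109,  90,  57]), array([ 84,  88,  92,  96, 100, 104, 108, 112, 116, 120, 124, 128, 132,
       136, 140, 144, 148]))
```

Contact is made: 3.2 N, and the lever is about 3 mm down. The stop should come near a reported z of 68. Continuing down.

>>> {"op": "drive_tool", "data": {"series": [[0, 0, 0, 2, 0, 0, 0], [0, 0, 0, 4, 0, 0, 0], [0, 0, 0, 6, 0, 0, 0], [0, 0, 0, 8, 0, 0, 0], [0, 0, 0, 10, 0, 0, 0], [0, 0, 0, 12, 0, 0, 0], [0, 0, 0, 14, 0, 0, 0], [0, 0, 0, 15, 0, 0, 0], [0, 0, 0, 15, 0, 0, 0]]}}

```text
time: 7.05
tool_pos: [561.4, -102.2, 71.4]
tcp_rot: [3.141, 0.0, 2.867]
contact_force: [0.5, 4.4, 6.1]
grip_width: 0.3
```

```bash
python3 look.py 6
```

```text
7.05 [ 561.43949392 -102.19949339   71.4053083 ] [0.54770836 4.37108142 6.07215822] [ 0.7918997  -0.01176014 -0.03357295] 0.2962045317222104
scene
-130 108.1; -120 108.4; -110 106.3; -100 105.6; -90 103.5; -80 103.2; -70 101.7; -60 100.8; -50 99.2; -40 98.0; -30 96.8; -20 96.2; (array([ 0,  1,  6, 41, 22, 18, 18, 21, 21, 18, 22, 21, 20, 22, 26, 34]), array([ 84,  88,  92,  96, 100, 104, 108, 112, 116, 120, 124, 128, 132,
       136, 140, 144, 148]))
wrist
-130 108.4; -120 107.5; -110 106.1; -100 104.9; -90 103.7; -80 102.3; -70 101.3; (array([ 11,  51, 121, 357,  76,  83,  71,  84,  89, 111,  87,  74,  11,
         0,   1,  45]), array([ 84,  88,  92,  96, 100, 104, 108, 112, 116, 120, 124, 128, 132,
       136, 140, 144, 148]))
```

View pics/s6.png

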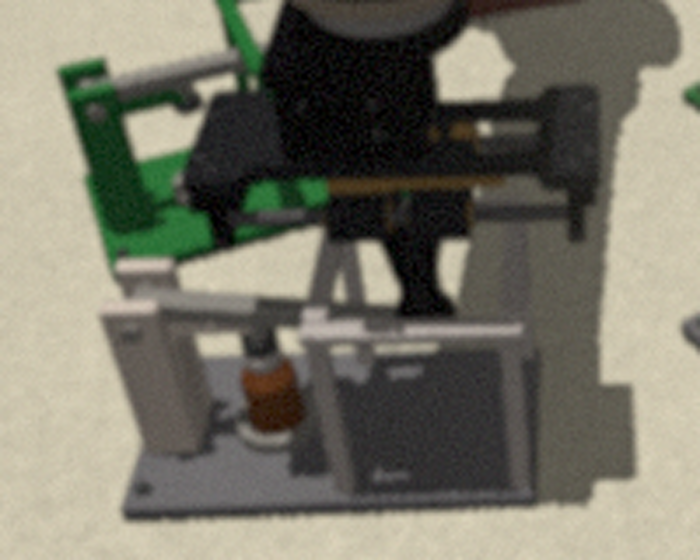

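The lever is most of the way down. The gripper body tracks the reported TCP, so the fingers are effectively shorter than nominal. I'll check the body's clearance over the frame before the last few mm.

Run:
```python
from h import *
from workcell import r
ax=np.array([np.cos(1.297),np.sin(1.297)])
for c,rect in (("scene",[120,170,270,260]),("wrist",[0,150,560,420])):
    k=r.camera_params(c);p,d=r.read_camera(c)
    X,C=pts(p,d,k['intrinsics'],k['R'],k['t'],rect)
    s=(X[:,:2]-[561,-102])@ax;w=(X[:,:2]-[561,-102])@[-ax[1],ax[0]]
    for a in range(-120,121,15):
        m=(abs(s-a)<7.5)&(abs(w)<70)&(C.max(1)<75)&(X[:,2]>125)
        if m.sum()>5: print(c,a,m.sum(),np.percentile(X[m,2],[2,10,50]).round(0),np.median(w[m]).round(0))
    for a in np.arange(126,170,4):
        m=(abs(X[:,2]-a)<2)&(C.max(1)<75)&(abs(s)<110)&(abs(w)<70)&(np.hypot(s,w)>22)
        print(a,m.sum(),end=' ')
    print()
    cv2.imwrite(f"pics/{c}7.png",p[:,:,::-1])
```

```text
scene -90 276 [177. 192. 212.] -25.0
scene -75 403 [174. 183. 213.] -22.0
scene -60 187 [184. 187. 212.] -20.0
scene -45 318 [130. 187. 225.] -25.0
scene -30 446 [179. 187. 222.] -25.0
scene -15 477 [133. 177. 211.] -25.0
scene 0 554 [128. 139. 207.] -23.0
scene 15 531 [130. 180. 211.] -24.0
scene 30 308 [178. 184. 195.] -25.0
scene 45 211 [131. 184. 205.] -23.0
scene 60 217 [182. 185. 209.] -21.0
scene 75 346 [179. 186. 213.] -22.0
scene 90 243 [173. 194. 213.] -23.0
126 5 130 37 134 0 138 0 142 0 146 0 150 0 154 0 158 0 162 0 166 0 
wrist -90 86 [172. 172. 176.] 37.0
wrist -75 4419 [171. 173. 183.] 26.0
wrist -60 2712 [183. 185. 207.] 25.0
wrist -45 6900 [184. 187. 213.] 24.0
wrist -30 9876 [180. 192. 211.] 25.0
wrist -15 10013 [178. 189. 205.] 25.0
wrist 0 8685 [147. 179. 207.] 25.0
wrist 15 8958 [178. 188. 204.] 26.0
wrist 30 7113 [178. 188. 205.] 25.0
wrist 45 5523 [182. 186. 209.] 25.0
wrist 60 4356 [183. 185. 204.] 25.0
wrist 75 5936 [171. 173. 182.] 18.0
wrist 90 71 [172. 172. 175.] 36.0
126 3 130 0 134 0 138 0 142 0 146 0 150 0 154 0 158 0 162 0 166 0
```

View pics/wrist7.png

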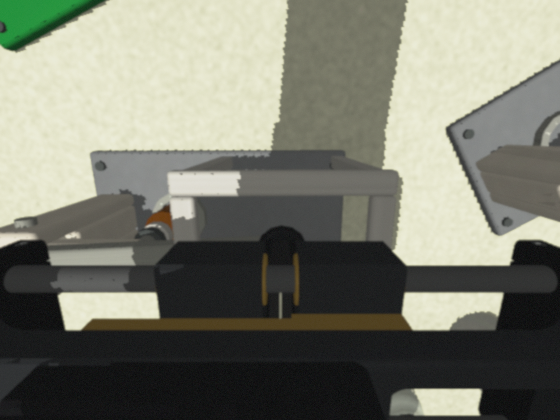

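The gripper's body bottoms out at z≈171, about 40 mm clear of the frame. Pressing on to the stop.

>>> {"op": "drive_tool", "data": {"series": [[0, 0, 0, 1, 0, 0, 0], [0, 0, 0, 2, 0, 0, 0], [0, 0, 0, 3, 0, 0, 0], [0, 0, 0, 3, 0, 0, 0]]}}

```text
time: 7.65
tool_pos: [561.4, -102.3, 68.5]
tcp_rot: [3.141, 0.0, 2.867]
contact_force: [-0.2, 3.4, 7.1]
grip_width: 0.5
```

>>> {"op": "drive_tool", "data": {"series": [[0, 0, 0, 0.7, 0, 0, 0], [0, 0, 0, 1.5, 0, 0, 0], [0, 0, 0, 1.5, 0, 0, 0]]}}

```text
time: 7.95
tool_pos: [561.5, -102.4, 67.8]
tcp_rot: [3.141, 0.0, 2.867]
contact_force: [-3.7, 4.5, 14.6]
grip_width: 0.6
```

The force jumped to 14.6 N and the travel stopped, so the lever is on its stop. I'll push slightly more and hold.

>>> {"op": "drive_tool", "data": {"series": [[0, 0, 0, 0.5, 0, 0, 0], [0, 0, 0, 0.5, 0, 0, 0], [0, 0, 0, 0.5, 0, 0, 0], [0, 0, 0, 0.5, 0, 0, 0], [0, 0, 0, 0.5, 0, 0, 0], [0, 0, 0, 0.5, 0, 0, 0], [0, 0, 0, 0.5, 0, 0, 0], [0, 0, 0, 0.5, 0, 0, 0], [0, 0, 0, 0.5, 0, 0, 0], [0, 0, 0, 0.5, 0, 0, 0]]}}

```text
time: 8.95
tool_pos: [561.6, -102.4, 67.6]
tcp_rot: [3.141, 0.0, 2.867]
contact_force: [-5.6, 4.2, 18.0]
grip_width: 0.4
```

```bash
python3 look.py 8
```

```text
8.95 [ 561.55345627 -102.37468134   67.645174  ] [-5.62723677  4.21200502 18.03160213] [ 0.9556349   1.2366721  -0.02178355] 0.3685826865470698
scene
-130 109.0; -120 107.3; -110 106.1; -100 104.4; -90 102.9; -80 101.4; -70 100.3; -60 99.4; -50 96.4; -40 96.3; -30 94.2; -20 93.2; (array([ 0,  5, 22, 10, 18, 20, 20, 16, 22, 23, 18, 22, 30, 18, 29, 42]), array([ 84,  88,  92,  96, 100, 104, 108, 112, 116, 120, 124, 128, 132,
       136, 140, 144, 148]))
wrist
-130 107.5; -120 106.8; -110 105.4; -100 103.9; -90 102.2; -80 100.8; -70 99.4; (array([ 43, 118, 370,  84,  73,  82,  78,  91, 103,  91,  75,  16,   0,
         0,  34, 133]), array([ 84,  88,  92,  96, 100, 104, 108, 112, 116, 120, 124, 128, 132,
       136, 140, 144, 148]))
```

>>> {"op": "drive_tool", "data": {"series": [[0, 0, 0, 0, 0, 0, 0], [0, 0, 0, 0, 0, 0, 0], [0, 0, 0, 0, 0, 0, 0], [0, 0, 0, 0, 0, 0, 0], [0, 0, 0, 0, 0, 0, 0]]}}

```text
time: 9.55
tool_pos: [561.6, -102.4, 67.7]
tcp_rot: [3.141, 0.0, 2.867]
contact_force: [-4.5, 3.9, 17.3]
grip_width: 0.5
```

Full-down is confirmed: paddle near 95 mm, rigid stop, held about 1.6 s. Now I let it rise gently and withdraw.

>>> {"op": "drive_tool", "data": {"series": [[0, 0, 0, -2, 0, 0, 0], [0, 0, 0, -5, 0, 0, 0], [0, 0, 0, -8, 0, 0, 0], [0, 0, 0, -11, 0, 0, 0], [0, 0, 0, -14, 0, 0, 0], [0, 0, 0, -17, 0, 0, 0], [0, 0, 0, -20, 0, 0, 0], [0, 0, 0, -23, 0, 0, 0], [0, 0, 0, -26, 0, 0, 0], [0, 0, 0, -30, 0, 0, 0]]}}

```text
time: 10.55
tool_pos: [560.5, -103.2, 96.2]
tcp_rot: [-3.14, -0.001, 2.866]
contact_force: [0.2, -0.0, 0.0]
grip_width: 0.5
```

>>> {"op": "drive_tool", "data": {"series": [[0, 0, 0, -8, 0, 0, 0], [0, 0, 0, -20, 0, 0, 0], [0, 0, 0, -35, 0, 0, 0], [0, 0, 0, -50, 0, 0, 0], [0, 0, 0, -65, 0, 0, 0], [0, 0, 0, -80, 0, 0, 0], [0, 0, 0, -92, 0, 0, 0], [0, 0, 0, -100, 0, 0, 0], [0, 0, 0, -100, 0, 0, 0], [0, 0, 0, -100, 0, 0, 0]]}}

```text
time: 11.55
tool_pos: [561.1, -102.4, 196.1]
tcp_rot: [-3.141, -0.0, 2.867]
contact_force: [0.4, -0.2, -0.7]
grip_width: 0.3
```

```bash
python3 look.py 9;python3 -c "
from workcell import r;import cv2
p,d=r.read_camera('scene');cv2.imwrite('pics/s10.png',p[:,:,::-1])"
```

```text
11.55 [ 561.05186296 -102.37309471  196.13055681] [ 0.35033376 -0.19844224 -0.66695954] [ 9.24202125e-03  3.62536065e-05 -2.68445809e-02] 0.2855109298218583
scene
-130 111.0; -120 110.7; -110 109.2; -100 110.3; -90 108.5; -80 109.1; -70 111.7; -60 111.5; -40 111.3; -30 112.0; -20 111.2; (array([  0,   0,   0,   0,   7,   4,  32,  32, 161,   1,   0,   0,   0,
         0,   0,   0]), array([ 84,  88,  92,  96, 100, 104, 108, 112, 116, 120, 124, 128, 132,
       136, 140, 144, 148]))
wrist
-130 110.6; -120 110.5; -110 110.6; -100 110.6; -90 110.4; -80 110.5; -70 110.6; -60 110.6; -40 110.7; -30 110.6; -20 110.7; (array([  0,   0,   0,   0,   0,   5,  65, 185, 638,   0,   0,   0,   0,
         0,   0,   0]), array([ 84,  88,  92,  96, 100, 104, 108, 112, 116, 120, 124, 128, 132,
       136, 140, 144, 148]))
```

View pics/s10.png

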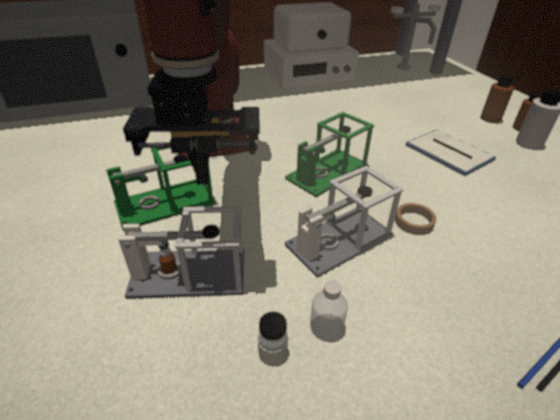

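View pics/s9.png

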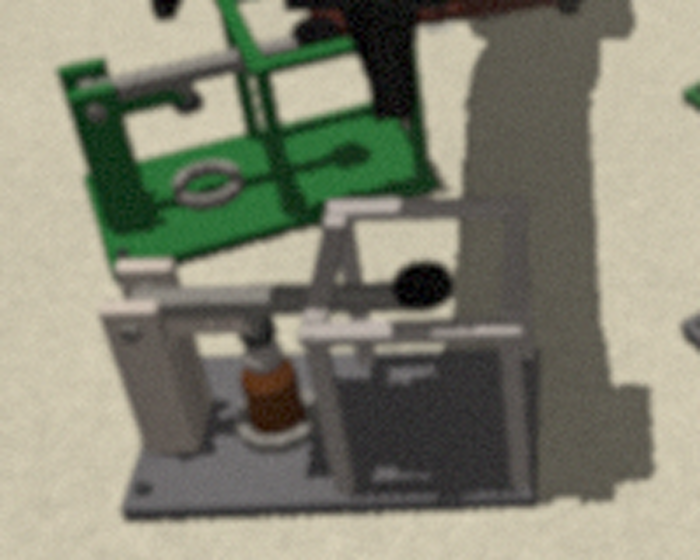

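The lever is back at rest: paddle at z≈117, at (423,285) in the zoom as before. The vial is upright in its nest, the other things are unmoved, and the fingers are clear. Handing in.

```bash
python3 -c "
from workcell import r
print(r.sign_off())"
```

```text
the job is handed in; nothing more can be done
None
```

I pressed the lever of the grey press holding the vial down to its stop and held it there. I then let it rise fully, withdrew straight up and handed the job in at about 12 s. With the tool pointing down, that press is the one on the robot's right, at about (561, −102).

- **Press and hold:** With shut fingers through the middle of the window, the force rose from about 7 N to 18 N with almost no further travel, and depth showed the paddle near 95 mm. It stayed on the stop for about 1.6 s.
- **Last checks:** The lever is level again, with the paddle at about 117 mm as before. The vial stands in its nest and the other things look unmoved. The contact force is near zero, with the gripper well above the frame. I never saw the gripper near the frame: its body stayed about 40 mm above the frame's top when last measured, about 4 mm before the stop.
- **Disagreement:** The reported TCP height was about 27 mm lower than where the fingertips really touched; contact came at a reported z of about 90 rather than 118. I worked from force and depth images for the press instead of the reported height.
- **Sideways force:** About 4–6 N sideways showed while pressing and vanished on release. I put it down to friction on the tilting paddle, but did not check it separately.

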